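Free the seized latch knob of a microscope lamp house and draw the filter carrier out

ROBOT

A 6-joint arm with a two-finger parallel gripper is mounted at the origin on the work surface. World frame = base frame: x ahead of the robot, y to its left, z up, the work surface at z = 0. Lengths are in mm, angles in rad, forces in N, time in s.
With the tool pointing down it reaches from about 150 to 775 mm from the base axis. Payload 6.1 kg.
Tool frame: the origin (TCP) lies midway between the tips of the shut fingers; the grasp point (between the pads) lies 19 mm behind it (robot.grip_point_offset is the distance from the TCP to the grasp point, in mm); z points along the fingers, y is the direction in which the jaws open and shut (so a half turn about z gives the same grasp; the last joint's range is limited). The gripper opens to 85 mm and grips with 20 to 120 N. Pads are 22 mm wide; open, the fingers measure 114 mm over their backs; the gripper's body (76 mm by 85 mm) begins 54 mm behind the grasp point. The pads swing forward as they close: fully open they stand 13 mm farther back than shut.
Start: joints at [1.105, 0.126, -0.04, 1.405, 0, 1.571], TCP at [235.788, 469.054, 210.595] pointing down, gripper open.
Joint ranges: [-2.72, 2.72], [-0.95, 1.95], [-1.27, 1.35], [-1.78, 2.02], [-1.46, 1.47], [-3.14, 3.14]. Speed limits (rad/s): [2.39, 2.39, 3.01, 3.14, 3.14, 3.14].

INTERFACE

Orientations are given as a rotation vector (axis times angle).
In Python, from plant import monitor, capture, ticket, robot gives the robot as it stands. The module is installed in compiled form; this text tells all that it offers.
- The arm moves only by the tool apply_moves, never from a script. Its argument "commands" is a list of rows, each a list of 7 numbers: the opening, from 0 (shut) to 1 (fully open), then the shift along the tool's x, y, z in mm, then the turn, a rotation vector about the tool's x, y, z in rad. In form: [[gripper, x, y, z, rx, ry, rz], ...]. A call has 1 to 5 rows; each row shifts and turns the commanded pose from where the row before left it, along the tool's axes as they then stand; what a row does not reach is not made up. A row lasts 1/10 s, in which the tool goes at most 50 mm and 8.59 degrees, less where a joint would pass 70% of its speed; a pose out of reach is approached as far as the arm can. A call with a gripper value outside its range is refused whole. The fingers move at their own pace and stop on an object; "force" is the grip in N (left out, the last holds). Time passes only in rows, so rows that do not move let the fingers close. It gives the time, the measured TCP pose, the force and the opening at its end, in the units of the state.
- monitor.get_state(): the state, without advancing time (a new reading comes with each control period).
- capture(name): name is "scene" or "top" or "wrist"; returns a dict with "image" (420x560x3 uint8, red, green, blue), "z_map" (420x560 float32, mm along the optical axis (not along the pixel's ray), 0 where there is no reading), "K" (3x3 intrinsics, pixels), "xyz" and "attitude" of the camera in the world; the wrist camera has in their place "hand_eye" (4x4, takes a point from camera to tool coordinates, whose origin is the TCP and whose axes are the flange's). Camera axes: x right, y up, looking along -z (the intrinsics and any distortion apply to the point x, -y, -z); pixel columns grow to the right and rows downward; lengths in mm; the calibration is good to about 2 mm. The wrist camera is an equidistant fisheye: a pixel r from the principal point sees the ray r / f radians off the axis. A picture is of the moment at which its call begins: read the wrist's pose just before it.
- ticket.finish_job(): hands the job in, once; it reports no verdict.
The state is a dict: "clock": time; "joint_positions": joint angles; "joint_vel": joint speeds; "effort": joint torques, N m; "tool_pos": TCP position; "eef_rot": TCP orientation; "contact_force": force on the tool from outside, world axes, zero at the start; "moment": the same for the moment, N m; "gripper_width": finger opening in mm.
Only numpy, scipy, OpenCV 4.12 (cv2) and the standard library are available. Lean on these libraries where they do the work, as an engineer would, in place of code of your own. Each camera call takes 0.05 s, during which the arm holds its last target. There are 200 camera calls.

TASK

The latch knob on top of the white lamp house is seized: without forcing it, gently rock it back and forth in small arcs, turning back each time it comes up hard, until it breaks free. Then turn it counter-clockwise (seen from above) all the way open and draw the filter carrier out by its upright tab, away from the knob, to its stop. Finally let go, and leave the other things on the bench where they are.

Things in the scene. Friction and masses are not known exactly. Their poses are not given: they have to be found in the camera images.
- lamphouse: fixed white metal box 260 x 150 mm, 65 mm high; origin: centre of its underside on the bench; its x runs along its length from the tab end to the knob end, z up. Two aluminium rails, 8 mm high, lie on its top beside the carrier. The knob's axis is 70 mm towards +x from the origin
- knob (a joint): turn in rad, + counter-clockwise from above; 0: bar along lamphouse x, starts within 0.05. Friction 0.04 N m, stays put. Seized, it comes up hard 0.05-0.65 rad to either side, unknown where. Bring it right up to the hard place (0.1 N m) on one side, then the other, in turn: a crust step gives each time, arcs grow; after 2-3 rocks it runs free counter-clockwise to its stop at 1.4. Force never helps
- knob_grip (a point): on the knob's vertical axis, 108 mm above the bench: grip here. Black upright bar 46 mm long (this frame's x), 14 mm thick, from 83 to 122 mm above the bench. Under it a steel crescent keeper reaches 47 mm from the axis towards the tab end, its top 83 mm above the bench; it hooks round a peg of the carrier and blocks it until the knob is past about 0.95 rad
- bush (a joint): wind-up in rad of the thin steel collar and stem under the knob; 0 unloaded; positive when the knob is pushed counter-clockwise against a hard place. It is a spring of 3.5 N m per rad; it shears beyond 0.105 rad either way (0.37 N m). It has a small steel pointer showing towards the far end.
- carrier (a joint): how far the filter carrier is drawn out, in m: 0 fully in, 0.055 at its outer stop, sliding to the lamp house's -x. It has 3 N of friction and stays where it is left; it starts at 0 to 0.003.
- carrier_tab (a point): point to grip on the carrier's upright aluminium tab, 99 mm above the bench and in the middle of the tab, at carrier = 0 on the lamp house's centre line 95 mm from the knob's axis. The tab is 10 mm thick along the lamp house's x, 30 mm wide across, and its top is 113 mm above the bench; free all round down to 75 mm above the bench.
- oil_bottle: bystander: small amber bottle, 32 mm wide, 65 mm high, loose, on the bench beside the lamp house; origin at its foot
- slide_box: bystander: grey slide box 100 x 75 x 32 mm, loose, on the bench on the other side of the lamp house; origin under its centre
- petri_dish: bystander: glass dish 90 mm wide, 16 mm high, loose; origin under its centre
- beaker: bystander: glass beaker 68 mm wide, 90 mm high, loose; origin under its centre
- bulb: bystander: glass bulb standing in a black socket, 58 mm wide, 106 mm high, loose; origin under its centre
- eyepiece: bystander: dark eyepiece 36 mm wide, 55 mm high, standing loose; origin under its centre

How it is judged:
By the outcome, as a careful person would: the job done as asked, in the order asked, and still so for the second after the job is handed in, with the robot touching nothing.
It also fails if it takes over 72 s, if anything falls off the work surface, if the arm or the gripper's body presses on something with over 40 N, if the wrist force passes 120 N, or if a joint passes its speed limit or range.

## Working session

There is one attempt and no reset: what is moved stays moved. The work goes in short steps, Python scripts to look and compute and a tool call to move; the robot and the scene stay as the last step left them, time stands still between calls to the robot, and variables do not carry over. Pictures are saved under pics/ and viewed, about 8 in all and at most 12, crops included, and the job is handed in when it is done.

Besides the shell and the picture viewer there is one more tool, called after ">>>" by a JSON object that holds its "name" and its "arguments", one argument or row to a line. apply_moves: Moves the arm, as the interface text tells. Its arguments: {"type":"object","properties":{"commands":{"type":"array","items":{"type":"array","items":{"type":"number"}}},"force":{"type":"number"}},"required":["commands"]}

```bash
mkdir -p pics; cat > h.py <<'E'
import numpy as np, cv2
from scipy.spatial.transform import Rotation as R
from plant import monitor, capture, ticket, robot
def rot(a):
    a=np.array(a,float)
    if a.shape==(3,3): return a
    return R.from_rotvec(a).as_matrix() if a.size==3 else R.from_quat(a).as_matrix()
def cloud(c):
    K=c["K"];z=c["z_map"];v,u=np.indices(z.shape)
    P=np.stack([(u-K[0,2])/K[0,0]*z,-(v-K[1,2])/K[1,1]*z,-z],-1)
    return P@rot(c["attitude"]).T+np.array(c["xyz"])
def save(n,im,s=1):
    cv2.imwrite("pics/"+n,cv2.resize(im[:,:,::-1],None,fx=s,fy=s,interpolation=cv2.INTER_CUBIC))
def st():
    s=monitor.get_state()
    for k in s: print(k,np.round(s[k],3))
    return s
E
python3 - <<'E'
from h import *
st()
for n in("top","scene"):
    c=capture(n); print(n,c["K"],c["xyz"],c["attitude"],[k for k in c]); save(n+"1.png",c["image"]); np.savez(n+"1",**{k:c[k] for k in c})
    P=cloud(c); 
    m=(P[...,2]>55)&(P[...,2]<75)&(c["z_map"]>0); print(m.sum(),P[m].mean(0))
E
```

```text
clock 0.0
joint_positions [ 1.105  0.126 -0.041  1.405  0.     1.571]
joint_vel [-0.002 -0.001  0.001 -0.    -0.001 -0.001]
effort [-0.0000e+00 -4.3591e+01  3.5293e+01  1.7000e-02 -0.0000e+00  0.0000e+00]
tool_pos [235.6   468.676 209.822]
eef_rot [-7.250e-01 -3.056e+00  2.000e-03]
contact_force [0.381 0.05  0.445]
moment [0.031 0.003 0.002]
gripper_width 85.045
top [[384.32415097   0.         273.90995389]
 [  0.         384.32415097 208.07489969]
 [  0.           0.           1.        ]] [ 370.36817477   -6.43038674 1070.12590493] [ 0.07778137 -0.05803194 -1.56204702] ['image', 'z_map', 'K', 'xyz', 'attitude']
8625 [ 611.19136217 -127.27408356   64.05172801]
scene [[439.93271167   0.         285.15698008]
 [  0.         439.93271167 209.89696284]
 [  0.           0.           1.        ]] [1267.86409698  419.8621977   775.5123636 ] [0.57020541 0.91939966 1.89472501] ['image', 'z_map', 'K', 'xyz', 'attitude']
9541 [ 449.8804884  -286.02057556   65.2826761 ]
```

View pics/top1.png

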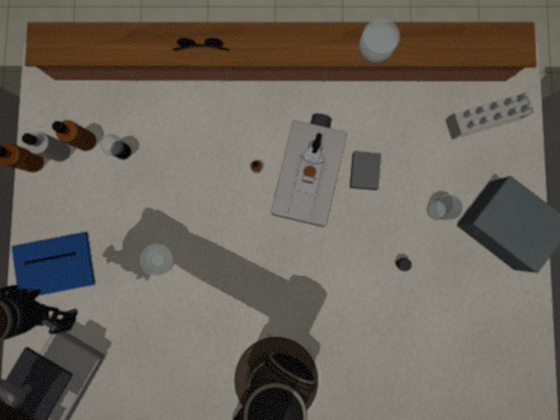

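View pics/scene1.png

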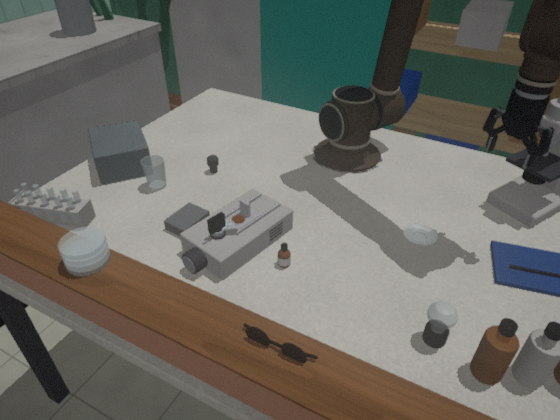

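The top view shows the lamp house at about (310,172), with the knob near (316,143) and the tab near (308,178). The oil bottle is at (257,166) and the slide box at (366,170). Next I'll fit the box pose from depth.

```bash
python3 - <<'E'
from h import *
c=dict(np.load("top1.npz")); P=cloud(c); save("crop1.png",c["image"][105:240,240:400],5)
sub=np.zeros(P.shape[:2],bool); sub[110:235,265:352]=1
z=P[...,2]
m=sub&(z>45)&(z<80)
r=cv2.minAreaRect(P[m][:,:2].astype(np.float32)); print("box",r,m.sum(),np.median(z[m]))
for lo,hi in((85,105),(105,119),(112,130)):
    m=sub&(z>lo)&(z<hi); v,u=np.nonzero(m)
    for p in zip(u,v,np.round(P[m],0).tolist()): print(lo,p) if lo>100 else 0
E
```

```text
box ((571.8313598632812, -88.13626098632812), (151.15618896484375, 297.7450256347656), 77.04085540771484) 5250 63.80734063935097
105 (np.int64(318), np.int64(133), [644.0, -104.0, 118.0])
105 (np.int64(316), np.int64(134), [641.0, -99.0, 119.0])
105 (np.int64(321), np.int64(135), [639.0, -111.0, 118.0])
105 (np.int64(317), np.int64(136), [636.0, -101.0, 119.0])
105 (np.int64(315), np.int64(137), [634.0, -96.0, 117.0])
105 (np.int64(317), np.int64(137), [634.0, -101.0, 119.0])
105 (np.int64(319), np.int64(139), [629.0, -106.0, 119.0])
105 (np.int64(320), np.int64(139), [629.0, -109.0, 118.0])
105 (np.int64(314), np.int64(140), [628.0, -95.0, 110.0])
105 (np.int64(314), np.int64(141), [623.0, -94.0, 118.0])
105 (np.int64(315), np.int64(141), [624.0, -96.0, 117.0])
105 (np.int64(317), np.int64(142), [621.0, -101.0, 118.0])
105 (np.int64(318), np.int64(143), [618.0, -104.0, 118.0])
105 (np.int64(313), np.int64(144), [616.0, -91.0, 117.0])
105 (np.int64(318), np.int64(144), [616.0, -104.0, 118.0])
105 (np.int64(315), np.int64(146), [610.0, -96.0, 119.0])
105 (np.int64(316), np.int64(146),
[... 10222 characters left out ...]
.0])
112 (np.int64(302), np.int64(178), [530.0, -64.0, 113.0])
112 (np.int64(305), np.int64(178), [530.0, -72.0, 112.0])
112 (np.int64(307), np.int64(178), [530.0, -77.0, 113.0])
112 (np.int64(309), np.int64(178), [530.0, -82.0, 114.0])
112 (np.int64(302), np.int64(179), [527.0, -64.0, 114.0])
112 (np.int64(303), np.int64(179), [527.0, -67.0, 113.0])
112 (np.int64(306), np.int64(180), [525.0, -74.0, 113.0])
112 (np.int64(307), np.int64(180), [525.0, -77.0, 113.0])
112 (np.int64(310), np.int64(180), [525.0, -84.0, 112.0])
112 (np.int64(313), np.int64(180), [525.0, -92.0, 112.0])
112 (np.int64(310), np.int64(181), [522.0, -84.0, 112.0])
112 (np.int64(311), np.int64(181), [522.0, -87.0, 113.0])
```

View pics/crop1.png

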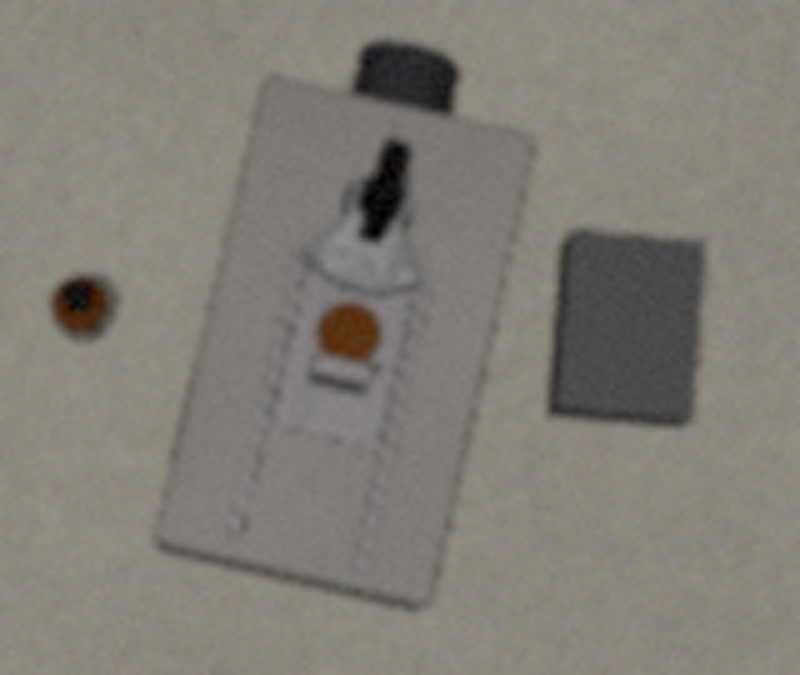

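```bash
cat >> h.py <<'E'
def goto(xyz,yaw_y):
    "shift and turn in the tool frame for TCP to xyz, pointing down, tool y at world angle yaw_y"
    s=monitor.get_state(); Rc=rot(s["eef_rot"])
    y=np.array([np.cos(yaw_y),np.sin(yaw_y),0]);z=np.array([0,0,-1.]);Rt=np.stack([np.cross(y,z),y,z],1)
    d=Rc.T@(np.array(xyz)-s["tool_pos"]); w=R.from_matrix(Rc.T@Rt).as_rotvec()
    print("shift",d.round(2),"turn",w.round(4),"|",np.round(s["joint_positions"],3))
E
python3 - <<'E'
from h import *
s=monitor.get_state();print(rot(s["eef_rot"]).round(3))
for a in (1.345,-1.797): goto([621,-99,210],a)
E
```

```text
[[-0.893  0.449 -0.001]
 [ 0.449  0.893 -0.001]
 [ 0.    -0.001 -1.   ]]
shift [-5.9931e+02 -3.3416e+02  3.8000e-01] turn [-1.4e-03 -2.0e-04 -2.4e-01] | [ 1.105  0.126 -0.04   1.405  0.     1.571]
shift [-5.9931e+02 -3.3416e+02  3.8000e-01] turn [-3.000e-04  2.000e-03  2.902e+00] | [ 1.105  0.126 -0.04   1.405  0.     1.571]
```

>>> {"name": "apply_moves", "arguments": {
  "commands": [
    [1,-40,-22.3,0,0,0,0],
    [1,-40,-22.3,0,0,0,0],
    [1,-40,-22.3,0,0,0,0],
    [1,-40,-22.3,0,0,0,0],
    [1,-40,-22.3,0,0,0,0]
  ]
}}

```text
clock: 0.6
tool_pos: [364.8, 277.9, 210.3]
eef_rot: [-0.724, -3.057, 0.0]
contact_force: [0.9, 0.2, 0.8]
gripper_width: 85.5
```

>>> {"name": "apply_moves", "arguments": {
  "commands": [
    [1,-40,-22.3,0,0,0,0],
    [1,-40,-22.3,0,0,0,0],
    [1,-40,-22.3,0,0,0,0],
    [1,-40,-22.3,0,0,0,0],
    [1,-40,-22.3,0,0,0,0]
  ]
}}

```text
clock: 1.1
tool_pos: [493.6, 88.3, 210.4]
eef_rot: [-0.725, -3.056, 0.0]
contact_force: [0.2, 0.7, 0.6]
gripper_width: 85.6
```

>>> {"name": "apply_moves", "arguments": {
  "commands": [
    [1,-40,-22.3,0,0,0,0],
    [1,-40,-22.3,0,0,0,0],
    [1,-40,-22.3,0,0,0,0],
    [1,-40,-22.3,0,0,0,0],
    [1,-39.3,-22,0,0,0,0]
  ]
}}

```text
clock: 1.6
tool_pos: [621.7, -100.5, 210.1]
eef_rot: [-0.725, -3.056, -0.0]
contact_force: [-0.2, 0.3, 1.0]
gripper_width: 85.7
```

>>> {"name": "apply_moves", "arguments": {
  "commands": [
    [1,0,0,0,0,0,-0.12],
    [1,0,0,0,0,0,-0.12],
    [1,0,0,0,0,0,0],
    [1,0,0,0,0,0,0]
  ]
}}

```text
clock: 2.0
tool_pos: [620.9, -98.6, 210.2]
eef_rot: [-0.358, -3.12, -0.0]
contact_force: [-0.0, 0.2, -0.5]
gripper_width: 85.3
```

```bash
python3 - <<'E'
from h import *
goto([621,-99,210],1.345)
s=st()
c=capture("wrist"); print(c["K"],c["hand_eye"]); save("w1.png",c["image"]); np.savez("w1",**{k:c[k] for k in c},tp=s["tool_pos"],tr=rot(s["eef_rot"]))
E
```

```text
shift [-0.16 -0.35  0.21] turn [-0.0001 -0.0008 -0.0027] | [-0.158  0.329  0.216  1.458 -0.     0.071]
clock 2.0
joint_positions [-0.158  0.329  0.216  1.458 -0.     0.071]
joint_vel [ 0.006 -0.008 -0.001 -0.002 -0.001 -0.   ]
effort [-3.3100e-01 -5.6066e+01  3.5212e+01 -1.2000e-02 -1.1000e-02 -6.7000e-02]
tool_pos [620.929 -98.62  210.207]
eef_rot [-0.358 -3.12  -0.   ]
contact_force [-0.009  0.173 -0.545]
moment [-0.     0.023 -0.016]
gripper_width 85.26
[[325.1922621    0.         278.20914357]
 [  0.         325.1922621  202.95545588]
 [  0.           0.           1.        ]] [[-6.70915138e-04  9.58072090e-01  2.86526475e-01  7.20195524e+01]
 [ 9.99999556e-01  4.53052526e-04  8.26652615e-04 -1.05965950e+00]
 [ 6.62181255e-04  2.86526902e-01 -9.58071968e-01 -1.62962726e+02]
 [ 0.00000000e+00  0.00000000e+00  0.00000000e+00  1.00000000e+00]]
```

View pics/w1.png

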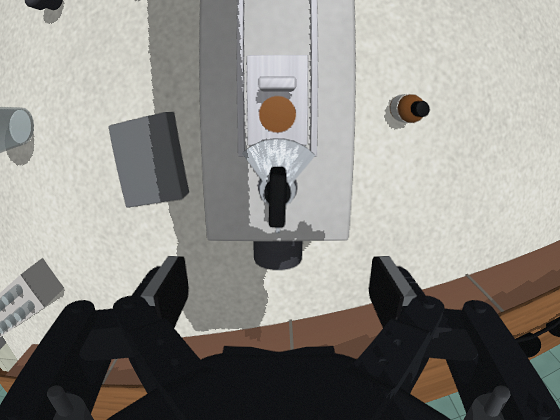

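The wrist view shows the bar upright at column 277, rows 168–227. The tab is at (277,83) and the bar is well aligned with the jaws. I'll measure it in the tool frame.

```bash
cat >> h.py <<'E'
def wcloud(c,tp,tr):
    K=c["K"];z=c["z_map"];v,u=np.indices(z.shape)
    x=(u-K[0,2])/K[0,0];y=(v-K[1,2])/K[1,1];th=np.hypot(x,y)+1e-9
    k=np.tan(th)/th*z
    P=np.stack([x*k,-y*k,-z],-1); H=np.array(c["hand_eye"])
    return (P@H[:3,:3].T+H[:3,3])@np.array(tr).T+tp
E
python3 - <<'E'
from h import *
c=dict(np.load("w1.npz")); P=wcloud(c,c["tp"],c["tr"]); z=P[...,2]
def reg(n,v0,v1,u0,u1,lo,hi):
    m=np.zeros(z.shape,bool);m[v0:v1,u0:u1]=1;m&=(z>lo)&(z<hi)&(c["z_map"]>0)
    q=P[m]; r=cv2.minAreaRect(q[:,:2].astype(np.float32)); print(n,len(q),"z",np.percentile(q[:,2],[5,50,95]).round(1),"med",np.median(q[:,:2],0).round(1),r)
reg("knob",160,235,255,300,114,130)
reg("tab",72,95,250,305,107,118)
reg("box",0,245,200,358,58,70)
E
```

```text
knob 911 z [118.9 121.2 122.5] med [ 620.6 -100.6] ((622.80419921875, -100.99537658691406), (13.847704887390137, 45.670413970947266), 76.4832534790039)
tab 476 z [110.6 112.4 113.7] med [529.5 -79.6] ((529.2523193359375, -79.93244934082031), (29.289148330688477, 10.142786026000977), 76.94075012207031)
box 26655 z [63.3 64.6 66.2] med [557.1 -82.5] ((563.3138427734375, -87.7632827758789), (150.7108917236328, 251.44503784179688), 77.02574157714844)
```

>>> {"name": "apply_moves", "arguments": {
  "commands": [
    [0.6,-1.5,-1.6,0,0,0,0],
    [0.6,0,0,40,0,0,0],
    [0.6,0,0,40,0,0,0],
    [0.6,0,0,40,0,0,0],
    [0.6,0,0,0,0,0,0]
  ],
  "force": 30
}}

```text
clock: 2.55
tool_pos: [618.2, -99.7, 84.8]
eef_rot: [-0.354, -3.111, -0.001]
contact_force: [-0.2, -1.1, -0.5]
gripper_width: 51.7
```

>>> {"name": "apply_moves", "arguments": {
  "commands": [
    [0,0,0,0,0,0,0],
    [0,0,0,0,0,0,0],
    [0,0,0,0,0,0,0],
    [0,0,0,0,0,0,0],
    [0,0,0,0,0,0,0]
  ]
}}

```text
clock: 3.05
tool_pos: [624.2, -100.4, 93.8]
eef_rot: [0.353, 3.116, 0.001]
contact_force: [-0.1, 2.0, 6.7]
gripper_width: 12.9
```

```bash
cat > m.py <<'E'
from h import *
s=monitor.get_state(); Rc=rot(s["eef_rot"]); a=np.arctan2(Rc[1,1],Rc[0,1])
print("t",round(s["clock"],2),"w",round(s["gripper_width"],1),"pos",np.round(s["tool_pos"],1),"ang",round(a-1.345,4),"F",np.round(s["contact_force"],1),"M",np.round(s["moment"],3),"q6",np.round(s["joint_positions"][5],3))
E
python3 m.py
```

```text
t 3.05 w 12.9 pos [ 624.2 -100.4   93.8] ang 0.0002 F [-0.1  2.   6.7] M [ 0.418 -0.007 -0.039] q6 0.066
```

>>> {"name": "apply_moves", "arguments": {
  "commands": [
    [0,0,0,0,0,0,0],
    [0,0,0,0,0,0,0],
    [0,0,0,0,0,0,0]
  ]
}}

```text
clock: 3.35
tool_pos: [624.2, -100.5, 93.8]
eef_rot: [0.353, 3.116, 0.001]
contact_force: [-0.4, 1.6, 7.0]
gripper_width: 12.9
```

```bash
python3 m.py
```

```text
t 3.35 w 12.9 pos [ 624.2 -100.5   93.8] ang 0.0002 F [-0.4  1.6  7. ] M [ 0.367 -0.051  0.013] q6 0.066
```

>>> {"name": "apply_moves", "arguments": {
  "commands": [
    [0,0,0,0,0,0,-0.025],
    [0,0,0,0,0,0,-0.025],
    [0,0,0,0,0,0,0]
  ]
}}

```text
clock: 3.65
tool_pos: [624.2, -100.4, 93.8]
eef_rot: [0.274, 3.124, 0.001]
contact_force: [0.8, 2.0, 6.6]
gripper_width: 12.9
```

```bash
python3 m.py
```

```text
t 3.65 w 12.9 pos [ 624.2 -100.4   93.8] ang 0.0508 F [0.8 2.  6.6] M [ 0.406 -0.072  0.016] q6 0.015
```

>>> {"name": "apply_moves", "arguments": {
  "commands": [
    [0,0,0,0,0,0,-0.025],
    [0,0,0,0,0,0,-0.025],
    [0,0,0,0,0,0,0]
  ]
}}

```text
clock: 3.95
tool_pos: [624.2, -100.3, 93.8]
eef_rot: [0.196, 3.13, 0.001]
contact_force: [-0.4, 2.1, 5.5]
gripper_width: 13.2
```

```bash
python3 m.py
```

```text
t 3.95 w 13.2 pos [ 624.2 -100.3   93.8] ang 0.1008 F [-0.4  2.1  5.5] M [ 0.494 -0.063 -0.016] q6 -0.035
```

```bash
cat > m.py <<'E'
from h import *
L=[]
for i in range(3):
    s=monitor.get_state(); L.append(np.r_[s["contact_force"],s["moment"]])
    if i<2: capture("wrist")
L=np.array(L); Rc=rot(s["eef_rot"]); a=np.arctan2(Rc[1,1],Rc[0,1])
print("t",round(s["clock"],2),"w",round(s["gripper_width"],1),"pos",np.round(s["tool_pos"],1),"ang",round(a-1.345,4),"F",L.mean(0)[:3].round(1),"M",L.mean(0)[3:].round(3),"Mz",L[:,5].round(3))
E
```

>>> {"name": "apply_moves", "arguments": {
  "commands": [
    [0,0,0,0,0,0,-0.025],
    [0,0,0,0,0,0,-0.025],
    [0,0,0,0,0,0,0]
  ]
}}

```text
clock: 4.25
tool_pos: [624.2, -100.2, 93.8]
eef_rot: [0.117, 3.134, 0.001]
contact_force: [0.7, 2.7, 6.7]
gripper_width: 12.9
```

```bash
python3 m.py
```

```text
t 4.35 w 12.4 pos [ 624.2 -100.2   93.8] ang 0.1505 F [0.5 2.3 6.7] M [ 0.552 -0.018  0.019] Mz [ 0.039  0.032 -0.012]
```

>>> {"name": "apply_moves", "arguments": {
  "commands": [
    [0,0,0,0,0,0,-0.025],
    [0,0,0,0,0,0,-0.025],
    [0,0,0,0,0,0,0]
  ]
}}

```text
clock: 4.65
tool_pos: [624.2, -100.1, 93.8]
eef_rot: [0.039, 3.136, 0.001]
contact_force: [-0.1, 2.7, 7.8]
gripper_width: 12.9
```

```bash
python3 m.py; python3 - <<'E'
from h import *
c=capture("wrist"); save("w2.png",c["image"][100:,100:460],2)
E
```

```text
t 4.75 w 12.8 pos [ 624.2 -100.1   93.8] ang 0.2005 F [0.1 3.  6.8] M [ 0.633 -0.077  0.008] Mz [ 0.007 -0.002  0.018]
```

View pics/w2.png

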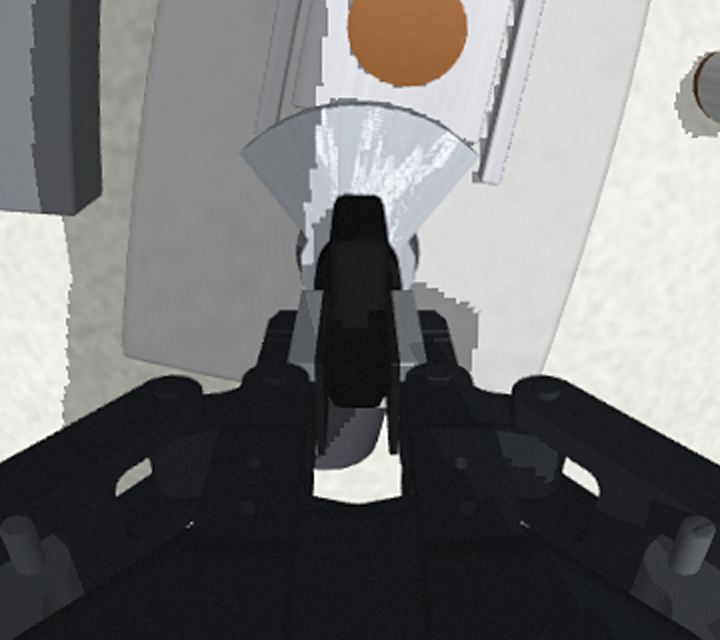

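The pads are on the bar, and the keeper has turned with it to 0.2 rad. I'll carry on counter-clockwise.

>>> {"name": "apply_moves", "arguments": {
  "commands": [
    [0,0,0,0,0,0,-0.025],
    [0,0,0,0,0,0,-0.025],
    [0,0,0,0,0,0,0]
  ]
}}

```text
clock: 5.1
tool_pos: [624.2, -100.0, 93.8]
eef_rot: [-0.04, 3.136, 0.001]
contact_force: [0.4, 4.0, 7.1]
gripper_width: 12.8
```

```bash
python3 m.py
```

```text
t 5.2 w 13.2 pos [ 624.2 -100.    93.8] ang 0.2505 F [0.4 3.  6.5] M [ 0.687 -0.059  0.052] Mz [0.026 0.064 0.066]
```

>>> {"name": "apply_moves", "arguments": {
  "commands": [
    [0,0,0,0,0,0,-0.02],
    [0,0,0,0,0,0,-0.02],
    [0,0,0,0,0,0,0]
  ]
}}

```text
clock: 5.5
tool_pos: [624.2, -99.9, 93.8]
eef_rot: [-0.102, 3.134, 0.001]
contact_force: [-0.4, 4.0, 6.8]
gripper_width: 12.7
```

```bash
python3 m.py
```

```text
t 5.6 w 12.8 pos [624.2 -99.9  93.8] ang 0.2906 F [0.  4.  6.6] M [ 0.738 -0.061 -0.039] Mz [-0.039 -0.054 -0.023]
```

>>> {"name": "apply_moves", "arguments": {
  "commands": [
    [0,0,0,0,0,0,-0.02],
    [0,0,0,0,0,0,-0.02],
    [0,0,0,0,0,0,0]
  ]
}}

```text
clock: 5.9
tool_pos: [624.2, -99.9, 93.8]
eef_rot: [-0.165, 3.132, 0.001]
contact_force: [0.1, 4.1, 7.3]
gripper_width: 13.1
```

```bash
python3 m.py
```

```text
t 6.0 w 12.8 pos [624.2 -99.8  93.8] ang 0.3306 F [0.1 4.1 6.3] M [ 0.8   -0.064  0.031] Mz [0.058 0.025 0.01 ]
```

>>> {"name": "apply_moves", "arguments": {
  "commands": [
    [0,0,0,0,0,0,-0.02],
    [0,0,0,0,0,0,-0.02],
    [0,0,0,0,0,0,0]
  ]
}}

```text
clock: 6.3
tool_pos: [624.2, -99.8, 93.8]
eef_rot: [-0.228, 3.128, 0.001]
contact_force: [0.6, 3.9, 6.7]
gripper_width: 12.9
```

```bash
python3 m.py
```

```text
t 6.4 w 13.0 pos [624.2 -99.8  93.8] ang 0.3707 F [0.5 3.5 6.7] M [ 0.845 -0.052 -0.003] Mz [-0.038  0.058 -0.029]
```

>>> {"name": "apply_moves", "arguments": {
  "commands": [
    [0,0,0,0,0,0,-0.02],
    [0,0,0,0,0,0,-0.02],
    [0,0,0,0,0,0,0]
  ]
}}

```text
clock: 6.7
tool_pos: [624.2, -99.7, 93.8]
eef_rot: [-0.29, 3.123, 0.001]
contact_force: [0.9, 4.4, 6.1]
gripper_width: 12.9
```

```bash
python3 m.py
```

```text
t 6.8 w 12.6 pos [624.2 -99.7  93.8] ang 0.4107 F [0.3 3.9 6.6] M [ 0.881 -0.025  0.021] Mz [ 0.046  0.023 -0.006]
```

>>> {"name": "apply_moves", "arguments": {
  "commands": [
    [0,0,0,0,0,0,-0.02],
    [0,0,0,0,0,0,-0.02],
    [0,0,0,0,0,0,0]
  ]
}}

```text
clock: 7.1
tool_pos: [624.2, -99.6, 93.8]
eef_rot: [-0.353, 3.116, 0.001]
contact_force: [-0.8, 3.7, 7.2]
gripper_width: 13.0
```

```bash
python3 m.py
```

```text
t 7.2 w 12.8 pos [624.1 -99.6  93.8] ang 0.4507 F [-0.4  4.3  7. ] M [ 0.941 -0.022  0.017] Mz [-0.016  0.029  0.039]
```

>>> {"name": "apply_moves", "arguments": {
  "commands": [
    [0,0,0,0,0,0,-0.02],
    [0,0,0,0,0,0,-0.02],
    [0,0,0,0,0,0,0]
  ]
}}

```text
clock: 7.5
tool_pos: [624.2, -99.6, 93.8]
eef_rot: [-0.415, 3.108, 0.002]
contact_force: [0.2, 4.2, 7.2]
gripper_width: 13.1
```

```bash
python3 m.py
```

```text
t 7.6 w 13.1 pos [624.1 -99.5  93.8] ang 0.4907 F [-0.   4.7  7.1] M [ 0.99   0.004 -0.066] Mz [-0.081 -0.066 -0.052]
```

>>> {"name": "apply_moves", "arguments": {
  "commands": [
    [0,0,0,0,0,0,-0.02],
    [0,0,0,0,0,0,0]
  ]
}}

```text
clock: 7.8
tool_pos: [624.2, -99.5, 93.8]
eef_rot: [-0.446, 3.104, 0.002]
contact_force: [-0.0, 5.2, 6.8]
gripper_width: 12.8
```

```bash
python3 m.py
```

```text
t 7.9 w 13.0 pos [624.1 -99.5  93.8] ang 0.5106 F [-0.4  4.7  6.8] M [ 1.015  0.019 -0.082] Mz [-0.12  -0.06  -0.065]
```

>>> {"name": "apply_moves", "arguments": {
  "commands": [
    [0,0,0,0,0,0,-0.02],
    [0,0,0,0,0,0,0]
  ]
}}

```text
clock: 8.1
tool_pos: [624.1, -99.5, 93.8]
eef_rot: [-0.476, 3.1, 0.002]
contact_force: [-0.0, 4.1, 7.3]
gripper_width: 12.8
```

```bash
python3 m.py
```

```text
t 8.2 w 13.2 pos [624.1 -99.5  93.8] ang 0.5305 F [0.2 4.7 6.6] M [ 1.047 -0.002 -0.156] Mz [-0.143 -0.163 -0.161]
```

>>> {"name": "apply_moves", "arguments": {
  "commands": [
    [0,0,0,0,0,0,-0.012],
    [0,0,0,0,0,0,0]
  ]
}}

```text
clock: 8.4
tool_pos: [624.1, -99.5, 93.8]
eef_rot: [-0.495, 3.097, 0.002]
contact_force: [-0.1, 5.4, 6.7]
gripper_width: 12.8
```

```bash
python3 m.py
```

```text
t 8.5 w 13.0 pos [624.2 -99.5  93.8] ang 0.5424 F [0.1 5.5 6.6] M [ 1.074  0.016 -0.201] Mz [-0.203 -0.233 -0.168]
```

The CCW hard place is near 0.49 and I brought it to 0.2 N m. Now clockwise, quickly to about 0 and then gently.

>>> {"name": "apply_moves", "arguments": {
  "commands": [
    [0,0,0,0,0,0,0.06],
    [0,0,0,0,0,0,0.06],
    [0,0,0,0,0,0,0.06],
    [0,0,0,0,0,0,0.06],
    [0,0,0,0,0,0,0.06]
  ]
}}

```text
clock: 9.0
tool_pos: [624.2, -100.0, 93.8]
eef_rot: [-0.023, 3.136, 0.001]
contact_force: [-0.2, 3.9, 7.2]
gripper_width: 13.0
```

>>> {"name": "apply_moves", "arguments": {
  "commands": [
    [0,0,0,0,0,0,0.06],
    [0,0,0,0,0,0,0.06],
    [0,0,0,0,0,0,0.06],
    [0,0,0,0,0,0,0.06],
    [0,0,0,0,0,0,0]
  ]
}}

```text
clock: 9.5
tool_pos: [624.1, -100.5, 93.8]
eef_rot: [0.352, 3.116, 0.001]
contact_force: [0.4, 1.4, 6.4]
gripper_width: 12.9
```

```bash
python3 m.py
```

```text
t 9.6 w 12.6 pos [ 624.1 -100.4   93.8] ang 0.0021 F [0.3 1.8 6.7] M [ 0.389 -0.029 -0.058] Mz [-0.095 -0.103  0.023]
```

>>> {"name": "apply_moves", "arguments": {
  "commands": [
    [0,0,0,0,0,0,0.025],
    [0,0,0,0,0,0,0.025],
    [0,0,0,0,0,0,0]
  ]
}}

```text
clock: 9.9
tool_pos: [624.1, -100.5, 93.8]
eef_rot: [0.429, 3.107, 0.001]
contact_force: [-0.3, 1.5, 7.4]
gripper_width: 12.9
```

```bash
python3 m.py
```

```text
t 10.0 w 12.9 pos [ 624.1 -100.6   93.8] ang -0.048 F [-0.   1.2  6.6] M [ 0.316  0.024 -0.022] Mz [ 0.005 -0.049 -0.021]
```

>>> {"name": "apply_moves", "arguments": {
  "commands": [
    [0,0,0,0,0,0,0.025],
    [0,0,0,0,0,0,0.025],
    [0,0,0,0,0,0,0]
  ]
}}

```text
clock: 10.3
tool_pos: [624.1, -100.6, 93.8]
eef_rot: [0.506, 3.095, 0.001]
contact_force: [-0.1, 0.7, 7.0]
gripper_width: 12.9
```

```bash
python3 m.py
```

```text
t 10.4 w 12.9 pos [ 624.1 -100.6   93.8] ang -0.098 F [0.2 1.  6.8] M [ 0.29   0.035 -0.013] Mz [-0.062  0.035 -0.011]
```

>>> {"name": "apply_moves", "arguments": {
  "commands": [
    [0,0,0,0,0,0,0.025],
    [0,0,0,0,0,0,0.025],
    [0,0,0,0,0,0,0]
  ]
}}

```text
clock: 10.7
tool_pos: [624.1, -100.7, 93.8]
eef_rot: [0.584, 3.082, 0.001]
contact_force: [-1.1, 0.9, 7.3]
gripper_width: 12.8
```

```bash
python3 m.py
```

```text
t 10.8 w 12.6 pos [ 624.1 -100.7   93.8] ang -0.148 F [-0.6  1.   6.8] M [ 0.259  0.04  -0.034] Mz [-0.038 -0.08   0.014]
```

>>> {"name": "apply_moves", "arguments": {
  "commands": [
    [0,0,0,0,0,0,0.025],
    [0,0,0,0,0,0,0.025],
    [0,0,0,0,0,0,0]
  ]
}}

```text
clock: 11.1
tool_pos: [624.0, -100.8, 93.8]
eef_rot: [0.66, 3.066, 0.001]
contact_force: [-0.0, 0.8, 7.1]
gripper_width: 12.9
```

```bash
python3 m.py
```

```text
t 11.2 w 12.9 pos [ 624.  -100.8   93.8] ang -0.1981 F [-0.2  0.9  6.9] M [ 0.172  0.061 -0.045] Mz [-0.035 -0.039 -0.062]
```

>>> {"name": "apply_moves", "arguments": {
  "commands": [
    [0,0,0,0,0,0,0.025],
    [0,0,0,0,0,0,0.025],
    [0,0,0,0,0,0,0]
  ]
}}

```text
clock: 11.5
tool_pos: [624.0, -100.9, 93.8]
eef_rot: [0.737, 3.049, 0.001]
contact_force: [0.3, 1.1, 6.0]
gripper_width: 13.0
```

```bash
python3 m.py
```

```text
t 11.6 w 12.6 pos [ 624.  -100.9   93.8] ang -0.2481 F [-0.3  0.8  6.6] M [ 0.146  0.101 -0.023] Mz [-0.032  0.004 -0.042]
```

>>> {"name": "apply_moves", "arguments": {
  "commands": [
    [0,0,0,0,0,0,0.025],
    [0,0,0,0,0,0,0.025],
    [0,0,0,0,0,0,0]
  ]
}}

```text
clock: 11.9
tool_pos: [623.9, -101.0, 93.8]
eef_rot: [0.813, 3.029, 0.0]
contact_force: [-0.7, -0.0, 7.1]
gripper_width: 13.1
```

```bash
python3 m.py
```

```text
t 12.0 w 13.0 pos [ 624.  -101.    93.8] ang -0.2982 F [-0.2  0.3  6.8] M [ 0.045  0.111 -0.023] Mz [ 0.013 -0.047 -0.035]
```

>>> {"name": "apply_moves", "arguments": {
  "commands": [
    [0,0,0,0,0,0,0.025],
    [0,0,0,0,0,0,0.025],
    [0,0,0,0,0,0,0]
  ]
}}

```text
clock: 12.3
tool_pos: [623.9, -101.0, 93.8]
eef_rot: [0.889, 3.008, 0.0]
contact_force: [-1.4, 0.5, 6.9]
gripper_width: 12.9
```

```bash
python3 m.py
```

```text
t 12.4 w 13.1 pos [ 623.9 -101.    93.8] ang -0.3483 F [-0.5 -0.1  7.1] M [-0.006  0.172 -0.032] Mz [-0.049 -0.02  -0.027]
```

>>> {"name": "apply_moves", "arguments": {
  "commands": [
    [0,0,0,0,0,0,0.025],
    [0,0,0,0,0,0,0.025],
    [0,0,0,0,0,0,0]
  ]
}}

```text
clock: 12.7
tool_pos: [623.9, -101.1, 93.8]
eef_rot: [0.964, 2.985, 0.0]
contact_force: [0.0, -0.1, 6.6]
gripper_width: 13.0
```

```bash
python3 m.py
```

```text
t 12.8 w 12.7 pos [ 623.8 -101.1   93.8] ang -0.3983 F [-0.9 -0.2  6.6] M [-0.064  0.199 -0.014] Mz [-0.002 -0.027 -0.012]
```

>>> {"name": "apply_moves", "arguments": {
  "commands": [
    [0,0,0,0,0,0,0.025],
    [0,0,0,0,0,0,0.025],
    [0,0,0,0,0,0,0]
  ]
}}

```text
clock: 13.1
tool_pos: [623.8, -101.2, 93.8]
eef_rot: [1.038, 2.96, 0.0]
contact_force: [-1.1, -0.5, 6.6]
gripper_width: 13.3
```

```bash
python3 m.py
```

```text
t 13.2 w 12.8 pos [ 623.8 -101.2   93.8] ang -0.4484 F [-1.2 -0.   6.6] M [-0.072  0.245 -0.033] Mz [-0.017  0.008 -0.089]
```

>>> {"name": "apply_moves", "arguments": {
  "commands": [
    [0,0,0,0,0,0,0.025],
    [0,0,0,0,0,0,0.025],
    [0,0,0,0,0,0,0]
  ]
}}

```text
clock: 13.5
tool_pos: [623.8, -101.3, 93.8]
eef_rot: [1.112, 2.933, 0.0]
contact_force: [-1.3, -0.9, 6.4]
gripper_width: 13.0
```

```bash
python3 m.py
```

```text
t 13.6 w 12.7 pos [ 623.7 -101.3   93.8] ang -0.4984 F [-1.4 -0.8  6.8] M [-0.152  0.302 -0.037] Mz [-0.048 -0.022 -0.042]
```

>>> {"name": "apply_moves", "arguments": {
  "commands": [
    [0,0,0,0,0,0,0.025],
    [0,0,0,0,0,0,0.025],
    [0,0,0,0,0,0,0]
  ]
}}

```text
clock: 13.9
tool_pos: [623.6, -101.4, 93.8]
eef_rot: [1.185, 2.904, -0.0]
contact_force: [-1.5, -1.8, 6.8]
gripper_width: 12.9
```

```bash
python3 m.py
```

```text
t 14.0 w 13.0 pos [ 623.6 -101.3   93.8] ang -0.5482 F [-1.5 -1.   7.4] M [-0.194  0.339  0.075] Mz [0.079 0.056 0.091]
```

>>> {"name": "apply_moves", "arguments": {
  "commands": [
    [0,0,0,0,0,0,0.03],
    [0,0,0,0,0,0,0]
  ]
}}

```text
clock: 14.2
tool_pos: [623.6, -101.4, 93.8]
eef_rot: [1.228, 2.886, -0.0]
contact_force: [-2.2, -1.6, 7.9]
gripper_width: 12.7
```

```bash
python3 m.py
```

```text
t 14.3 w 12.5 pos [ 623.6 -101.4   93.8] ang -0.5782 F [-2.3 -1.3  7.9] M [-0.235  0.385  0.137] Mz [0.105 0.152 0.154]
```

>>> {"name": "apply_moves", "arguments": {
  "commands": [
    [0,0,0,0,0,0,0.015],
    [0,0,0,0,0,0,0]
  ]
}}

```text
clock: 14.5
tool_pos: [623.6, -101.4, 93.8]
eef_rot: [1.249, 2.877, -0.0]
contact_force: [-1.7, -1.1, 7.3]
gripper_width: 12.9
```

```bash
python3 m.py
```

```text
t 14.6 w 12.8 pos [ 623.6 -101.4   93.8] ang -0.593 F [-2.1 -1.2  7.4] M [-0.246  0.42   0.214] Mz [0.214 0.22  0.208]
```

>>> {"name": "apply_moves", "arguments": {
  "commands": [
    [0,0,0,0,0,0,-0.06],
    [0,0,0,0,0,0,-0.06],
    [0,0,0,0,0,0,-0.06],
    [0,0,0,0,0,0,-0.06],
    [0,0,0,0,0,0,-0.06]
  ]
}}

```text
clock: 15.1
tool_pos: [624.0, -100.9, 93.8]
eef_rot: [0.801, 3.032, 0.001]
contact_force: [0.2, -0.1, 6.7]
gripper_width: 12.6
```

>>> {"name": "apply_moves", "arguments": {
  "commands": [
    [0,0,0,0,0,0,-0.06],
    [0,0,0,0,0,0,-0.06],
    [0,0,0,0,0,0,-0.06],
    [0,0,0,0,0,0,-0.06],
    [0,0,0,0,0,0,-0.06]
  ]
}}

```text
clock: 15.6
tool_pos: [624.2, -100.4, 93.8]
eef_rot: [0.338, 3.118, 0.001]
contact_force: [-0.1, 1.8, 7.3]
gripper_width: 12.8
```

>>> {"name": "apply_moves", "arguments": {
  "commands": [
    [0,0,0,0,0,0,-0.06],
    [0,0,0,0,0,0,-0.06],
    [0,0,0,0,0,0,-0.06],
    [0,0,0,0,0,0,-0.06],
    [0,0,0,0,0,0,-0.06]
  ]
}}

```text
clock: 16.1
tool_pos: [624.2, -99.9, 93.8]
eef_rot: [-0.132, 3.133, 0.001]
contact_force: [0.4, 4.4, 6.3]
gripper_width: 12.7
```

>>> {"name": "apply_moves", "arguments": {
  "commands": [
    [0,0,0,0,0,0,-0.06],
    [0,0,0,0,0,0,-0.06],
    [0,0,0,0,0,0,-0.06],
    [0,0,0,0,0,0,0]
  ]
}}

```text
clock: 16.5
tool_pos: [624.2, -99.5, 93.8]
eef_rot: [-0.412, 3.109, 0.002]
contact_force: [0.7, 4.8, 7.9]
gripper_width: 12.8
```

```bash
python3 m.py
```

```text
t 16.6 w 12.5 pos [624.2 -99.6  93.8] ang 0.4879 F [0.5 4.6 7.3] M [ 0.997 -0.021  0.051] Mz [0.072 0.061 0.02 ]
```

>>> {"name": "apply_moves", "arguments": {
  "commands": [
    [0,0,0,0,0,0,-0.025],
    [0,0,0,0,0,0,-0.025],
    [0,0,0,0,0,0,0]
  ]
}}

```text
clock: 16.9
tool_pos: [624.1, -99.4, 93.8]
eef_rot: [-0.488, 3.098, 0.002]
contact_force: [-0.4, 4.4, 7.2]
gripper_width: 12.9
```

```bash
python3 m.py
```

```text
t 17.0 w 13.1 pos [624.1 -99.4  93.8] ang 0.5377 F [-0.   4.6  7. ] M [ 1.09   0.021 -0.088] Mz [-0.06  -0.105 -0.099]
```

>>> {"name": "apply_moves", "arguments": {
  "commands": [
    [0,0,0,0,0,0,-0.03],
    [0,0,0,0,0,0,0]
  ]
}}

```text
clock: 17.2
tool_pos: [624.1, -99.3, 93.8]
eef_rot: [-0.534, 3.09, 0.002]
contact_force: [-0.4, 4.8, 7.3]
gripper_width: 12.9
```

```bash
python3 m.py
```

```text
t 17.3 w 13.1 pos [624.1 -99.3  93.8] ang 0.5676 F [-0.4  5.3  7. ] M [ 1.141  0.036 -0.131] Mz [-0.125 -0.165 -0.103]
```

>>> {"name": "apply_moves", "arguments": {
  "commands": [
    [0,0,0,0,0,0,-0.02],
    [0,0,0,0,0,0,0]
  ]
}}

```text
clock: 17.5
tool_pos: [624.1, -99.3, 93.8]
eef_rot: [-0.565, 3.085, 0.002]
contact_force: [-0.0, 5.6, 7.1]
gripper_width: 12.7
```

```bash
python3 m.py
```

```text
t 17.6 w 12.8 pos [624.  -99.3  93.8] ang 0.5874 F [0.  5.7 7. ] M [ 1.181  0.063 -0.18 ] Mz [-0.159 -0.183 -0.197]
```

>>> {"name": "apply_moves", "arguments": {
  "commands": [
    [0,0,0,0,0,0,0.06],
    [0,0,0,0,0,0,0.06],
    [0,0,0,0,0,0,0.06],
    [0,0,0,0,0,0,0.06],
    [0,0,0,0,0,0,0.06]
  ]
}}

```text
clock: 18.1
tool_pos: [624.2, -99.9, 93.8]
eef_rot: [-0.093, 3.135, 0.001]
contact_force: [0.3, 4.4, 6.7]
gripper_width: 13.3
```

>>> {"name": "apply_moves", "arguments": {
  "commands": [
    [0,0,0,0,0,0,0.06],
    [0,0,0,0,0,0,0.06],
    [0,0,0,0,0,0,0.06],
    [0,0,0,0,0,0,0.06],
    [0,0,0,0,0,0,0.06]
  ]
}}

```text
clock: 18.6
tool_pos: [624.1, -100.5, 93.8]
eef_rot: [0.377, 3.114, 0.001]
contact_force: [-0.5, 2.4, 6.0]
gripper_width: 13.1
```

>>> {"name": "apply_moves", "arguments": {
  "commands": [
    [0,0,0,0,0,0,0.06],
    [0,0,0,0,0,0,0.06],
    [0,0,0,0,0,0,0.06],
    [0,0,0,0,0,0,0.06],
    [0,0,0,0,0,0,0.06]
  ]
}}

```text
clock: 19.1
tool_pos: [623.9, -101.0, 93.8]
eef_rot: [0.838, 3.022, 0.0]
contact_force: [-0.1, 0.6, 6.8]
gripper_width: 12.6
```

>>> {"name": "apply_moves", "arguments": {
  "commands": [
    [0,0,0,0,0,0,0.06],
    [0,0,0,0,0,0,0.06],
    [0,0,0,0,0,0,0.06],
    [0,0,0,0,0,0,0.03],
    [0,0,0,0,0,0,0]
  ]
}}

```text
clock: 19.6
tool_pos: [623.7, -101.3, 93.8]
eef_rot: [1.149, 2.919, 0.0]
contact_force: [-1.8, -0.4, 6.7]
gripper_width: 12.9
```

```bash
python3 m.py
```

```text
t 19.7 w 13.0 pos [ 623.7 -101.3   93.8] ang -0.5234 F [-1.7 -0.5  7. ] M [-0.18   0.314 -0.051] Mz [-0.055 -0.046 -0.054]
```

>>> {"name": "apply_moves", "arguments": {
  "commands": [
    [0,0,0,0,0,0,0.03],
    [0,0,0,0,0,0,0.025],
    [0,0,0,0,0,0,0]
  ]
}}

```text
clock: 20.0
tool_pos: [623.6, -101.4, 93.8]
eef_rot: [1.228, 2.886, -0.0]
contact_force: [-1.1, -1.6, 7.5]
gripper_width: 13.0
```

```bash
python3 m.py
```

```text
t 20.1 w 12.7 pos [ 623.6 -101.4   93.8] ang -0.5783 F [-1.7 -1.1  7.3] M [-0.252  0.386  0.074] Mz [0.071 0.085 0.065]
```

>>> {"name": "apply_moves", "arguments": {
  "commands": [
    [0,0,0,0,0,0,0.035],
    [0,0,0,0,0,0,0]
  ]
}}

```text
clock: 20.3
tool_pos: [623.5, -101.5, 93.8]
eef_rot: [1.279, 2.864, -0.0]
contact_force: [-2.1, -1.5, 8.2]
gripper_width: 12.9
```

```bash
python3 m.py
```

```text
t 20.4 w 12.8 pos [ 623.5 -101.5   93.8] ang -0.6132 F [-2.4 -1.2  7.7] M [-0.283  0.473  0.14 ] Mz [0.148 0.148 0.125]
```

>>> {"name": "apply_moves", "arguments": {
  "commands": [
    [0,0,0,0,0,0,0.025],
    [0,0,0,0,0,0,0]
  ]
}}

```text
clock: 20.6
tool_pos: [623.4, -101.5, 93.8]
eef_rot: [1.314, 2.849, -0.0]
contact_force: [-3.0, -1.6, 7.9]
gripper_width: 13.0
```

```bash
python3 m.py
```

```text
t 20.7 w 13.6 pos [ 623.4 -101.5   93.8] ang -0.6381 F [-2.8 -1.8  7.9] M [-0.33   0.508  0.244] Mz [0.278 0.261 0.194]
```

>>> {"name": "apply_moves", "arguments": {
  "commands": [
    [0,0,0,0,0,0,-0.06],
    [0,0,0,0,0,0,-0.06],
    [0,0,0,0,0,0,-0.06],
    [0,0,0,0,0,0,-0.06],
    [0,0,0,0,0,0,-0.06]
  ]
}}

```text
clock: 21.2
tool_pos: [623.9, -101.0, 93.8]
eef_rot: [0.869, 3.014, 0.001]
contact_force: [-0.5, 0.4, 6.9]
gripper_width: 12.7
```

>>> {"name": "apply_moves", "arguments": {
  "commands": [
    [0,0,0,0,0,0,-0.06],
    [0,0,0,0,0,0,-0.06],
    [0,0,0,0,0,0,-0.06],
    [0,0,0,0,0,0,-0.06],
    [0,0,0,0,0,0,-0.06]
  ]
}}

```text
clock: 21.7
tool_pos: [624.1, -100.5, 93.8]
eef_rot: [0.409, 3.109, 0.001]
contact_force: [-0.2, 1.4, 7.1]
gripper_width: 13.2
```

>>> {"name": "apply_moves", "arguments": {
  "commands": [
    [0,0,0,0,0,0,-0.06],
    [0,0,0,0,0,0,-0.06],
    [0,0,0,0,0,0,-0.06],
    [0,0,0,0,0,0,-0.06],
    [0,0,0,0,0,0,-0.06]
  ]
}}

```text
clock: 22.2
tool_pos: [624.2, -100.0, 93.8]
eef_rot: [-0.061, 3.135, 0.001]
contact_force: [-0.3, 3.0, 6.9]
gripper_width: 12.6
```

>>> {"name": "apply_moves", "arguments": {
  "commands": [
    [0,0,0,0,0,0,-0.06],
    [0,0,0,0,0,0,-0.06],
    [0,0,0,0,0,0,-0.06],
    [0,0,0,0,0,0,-0.06],
    [0,0,0,0,0,0,-0.04]
  ]
}}

```text
clock: 22.7
tool_pos: [624.1, -99.5, 93.8]
eef_rot: [-0.498, 3.096, 0.002]
contact_force: [-0.4, 4.7, 7.5]
gripper_width: 13.1
```

>>> {"name": "apply_moves", "arguments": {
  "commands": [
    [0,0,0,0,0,0,0]
  ]
}}

```text
clock: 22.8
tool_pos: [624.1, -99.5, 93.8]
eef_rot: [-0.496, 3.096, 0.002]
contact_force: [-1.0, 5.2, 6.5]
gripper_width: 13.1
```

```bash
python3 m.py
```

```text
t 22.9 w 13.0 pos [624.2 -99.5  93.8] ang 0.5429 F [-0.2  4.6  7. ] M [1.033 0.013 0.026] Mz [ 0.043 -0.008  0.042]
```

>>> {"name": "apply_moves", "arguments": {
  "commands": [
    [0,0,0,0,0,0,-0.03],
    [0,0,0,0,0,0,-0.03],
    [0,0,0,0,0,0,0]
  ]
}}

```text
clock: 23.2
tool_pos: [624.1, -99.3, 93.8]
eef_rot: [-0.589, 3.08, 0.002]
contact_force: [-0.1, 4.1, 6.0]
gripper_width: 12.7
```

```bash
python3 m.py
```

```text
t 23.3 w 12.8 pos [624.1 -99.4  93.8] ang 0.603 F [0.2 4.8 6.5] M [1.101 0.064 0.027] Mz [0.025 0.03  0.026]
```

>>> {"name": "apply_moves", "arguments": {
  "commands": [
    [0,0,0,0,0,0,-0.03],
    [0,0,0,0,0,0,-0.03],
    [0,0,0,0,0,0,0]
  ]
}}

```text
clock: 23.6
tool_pos: [624.0, -99.3, 93.8]
eef_rot: [-0.681, 3.061, 0.002]
contact_force: [0.1, 6.0, 7.0]
gripper_width: 12.5
```

```bash
python3 m.py
```

```text
t 23.7 w 13.2 pos [624.  -99.3  93.8] ang 0.663 F [-0.3  5.6  7. ] M [1.198 0.067 0.013] Mz [-0.013  0.021  0.03 ]
```

>>> {"name": "apply_moves", "arguments": {
  "commands": [
    [0,0,0,0,0,0,-0.03],
    [0,0,0,0,0,0,-0.03],
    [0,0,0,0,0,0,-0.02],
    [0,0,0,0,0,0,0]
  ]
}}

```text
clock: 24.1
tool_pos: [624.0, -99.1, 93.8]
eef_rot: [-0.802, 3.032, 0.002]
contact_force: [-0.4, 5.7, 7.3]
gripper_width: 12.6
```

```bash
python3 m.py
```

```text
t 24.2 w 13.1 pos [624.  -99.1  93.8] ang 0.743 F [-0.7  5.9  7.4] M [1.251 0.131 0.018] Mz [ 0.013 -0.014  0.055]
```

>>> {"name": "apply_moves", "arguments": {
  "commands": [
    [0,0,0,0,0,0,-0.05],
    [0,0,0,0,0,0,-0.05],
    [0,0,0,0,0,0,0]
  ]
}}

```text
clock: 24.5
tool_pos: [623.9, -99.0, 93.8]
eef_rot: [-0.954, 2.987, 0.002]
contact_force: [-1.1, 5.9, 8.0]
gripper_width: 12.8
```

```bash
python3 m.py
```

```text
t 24.6 w 13.1 pos [623.9 -99.   93.8] ang 0.8432 F [-1.1  6.   7.9] M [1.37  0.195 0.039] Mz [0.045 0.026 0.048]
```

>>> {"name": "apply_moves", "arguments": {
  "commands": [
    [0,0,0,0,0,0,-0.05],
    [0,0,0,0,0,0,-0.05],
    [0,0,0,0,0,0,-0.05],
    [0,0,0,0,0,0,-0.05],
    [0,0,0,0,0,0,-0.05]
  ]
}}

```text
clock: 25.1
tool_pos: [623.6, -98.6, 93.8]
eef_rot: [-1.321, 2.844, 0.002]
contact_force: [-2.4, 7.8, 9.1]
gripper_width: 12.7
```

>>> {"name": "apply_moves", "arguments": {
  "commands": [
    [0,0,0,0,0,0,-0.05],
    [0,0,0,0,0,0,-0.05],
    [0,0,0,0,0,0,-0.05],
    [0,0,0,0,0,0,-0.05],
    [0,0,0,0,0,0,0]
  ]
}}

```text
clock: 25.6
tool_pos: [623.3, -98.4, 93.8]
eef_rot: [-1.597, 2.699, 0.002]
contact_force: [-3.1, 9.0, 9.1]
gripper_width: 12.7
```

```bash
python3 m.py
```

```text
t 25.7 w 12.9 pos [623.3 -98.4  93.8] ang 1.2935 F [-2.6  8.5  9.2] M [1.745 0.623 0.043] Mz [0.061 0.034 0.034]
```

>>> {"name": "apply_moves", "arguments": {
  "commands": [
    [0,0,0,0,0,0,-0.04],
    [0,0,0,0,0,0,-0.04],
    [0,0,0,0,0,0,0]
  ]
}}

```text
clock: 26.0
tool_pos: [623.2, -98.4, 93.8]
eef_rot: [-1.704, 2.633, 0.002]
contact_force: [-4.3, 7.6, 9.2]
gripper_width: 13.1
```

```bash
python3 m.py
```

```text
t 26.1 w 12.8 pos [623.2 -98.4  93.8] ang 1.3735 F [-3.8  8.2  8.9] M [1.808 0.749 0.045] Mz [0.066 0.037 0.031]
```

>>> {"name": "apply_moves", "arguments": {
  "commands": [
    [0,0,0,0,0,0,-0.03],
    [0,0,0,0,0,0,-0.02],
    [0,0,0,0,0,0,0]
  ]
}}

```text
clock: 26.4
tool_pos: [623.1, -98.4, 93.7]
eef_rot: [-1.768, 2.591, 0.002]
contact_force: [-3.7, 8.9, 9.9]
gripper_width: 12.7
```

```bash
python3 m.py
```

```text
t 26.5 w 13.2 pos [623.1 -98.4  93.8] ang 1.423 F [-3.5  8.6  9.2] M [ 1.818  0.764 -0.188] Mz [-0.167 -0.153 -0.245]
```

The knob is at its stop (1.40). I'll ease off, release and lift.

>>> {"name": "apply_moves", "arguments": {
  "commands": [
    [0,0,0,0,0,0,0.025],
    [0.5,0,0,0,0,0,0],
    [0.5,0,0,0,0,0,0],
    [0.5,0,0,0,0,0,0],
    [0.5,0,0,0,0,0,0]
  ]
}}

```text
clock: 27.0
tool_pos: [622.3, -100.9, 90.6]
eef_rot: [1.736, -2.618, 0.0]
contact_force: [0.1, 0.3, -0.7]
gripper_width: 42.8
```

>>> {"name": "apply_moves", "arguments": {
  "commands": [
    [0.5,0,0,-20,0,0,0],
    [0.5,0,0,-30,0,0,0],
    [0.5,0,0,-30,0,0,0],
    [0.5,0,0,0,0,0,-0.12],
    [0.5,0,0,0,0,0,0]
  ]
}}

```text
clock: 27.5
tool_pos: [622.8, -100.9, 171.6]
eef_rot: [-1.89, 2.508, -0.002]
contact_force: [0.5, -0.0, -0.4]
gripper_width: 42.7
```

```bash
python3 - <<'E'
from h import *
s=st(); goto([529.2,-79.9,170],2.915)
c=capture("wrist"); P=wcloud(c,s["tool_pos"],rot(s["eef_rot"])); z=P[...,2]
for n,xy,lo,hi in(("knob",(622,-100),115,126),("tab",(529,-80),107,118)):
    m=(np.hypot(P[...,0]-xy[0],P[...,1]-xy[1])<35)&(z>lo)&(z<hi)&(c["z_map"]>0)
    if m.sum()>20: print(n,m.sum(),cv2.minAreaRect(P[m][:,:2].astype(np.float32)))
save("w3.png",c["image"])
E
```

```text
clock 27.5
joint_positions [-0.161  0.329  0.132  1.372 -0.    -1.452]
joint_vel [ 0.     0.014 -0.038 -0.007  0.001  0.098]
effort [ 2.4000e-02 -5.8253e+01  3.6610e+01  1.1600e-01  0.0000e+00 -7.8100e-01]
tool_pos [ 622.834 -100.924  171.578]
eef_rot [-1.890e+00  2.508e+00 -2.000e-03]
contact_force [ 0.496 -0.    -0.392]
moment [ 0.054 -0.009 -0.035]
gripper_width 42.703
shift [ 5.61 95.8   1.39] turn [-0.0019  0.     -0.0527] | [-0.161  0.329  0.132  1.372 -0.    -1.452]
knob 1244 ((622.3387451171875, -101.8365478515625), (45.83246994018555, 14.058548927307129), 66.56949615478516)
tab 527 ((529.8797607421875, -80.45279693603516), (29.74959945678711, 10.519041061401367), 76.6146469116211)
```

View pics/w3.png

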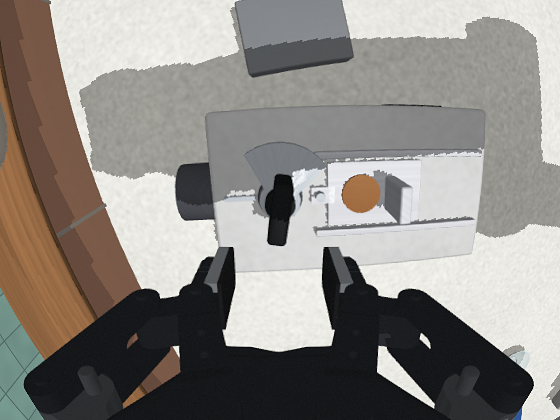

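The view shows the bar crosswise at (280,210) and the keeper swung off the peg at (322,195). The tab at (400,200) is clear. Next I'll grip the tab.

>>> {"name": "apply_moves", "arguments": {
  "commands": [
    [0.5,3,48,0,0,0,0],
    [0.5,2.8,47.6,0,0,0,0],
    [0.5,0,0,0,0,0,-0.053],
    [0.5,0,0,0,0,0,0],
    [0.5,0,0,0,0,0,0]
  ]
}}

```text
clock: 28.05
tool_pos: [529.1, -79.9, 170.3]
eef_rot: [1.953, -2.461, 0.0]
contact_force: [-0.1, 0.2, -0.1]
gripper_width: 42.7
```

```bash
python3 - <<'E'
from h import *
goto([529.5,-80.2,82],2.915)
E
```

```text
shift [ 0.16 -0.47 88.26] turn [ 0.     -0.0001 -0.0025] | [-0.15   0.147 -0.103  1.321 -0.    -1.492]
```

>>> {"name": "apply_moves", "arguments": {
  "commands": [
    [0.5,0,0,40,0,0,0],
    [0.5,0,0,30,0,0,0],
    [0.5,0,0,18,0,0,0],
    [0.5,0,0,0,0,0,0],
    [0.5,0,0,0,0,0,0]
  ]
}}

```text
clock: 28.55
tool_pos: [529.4, -80.0, 82.7]
eef_rot: [1.955, -2.459, -0.001]
contact_force: [0.6, 0.7, 0.2]
gripper_width: 42.8
```

>>> {"name": "apply_moves", "arguments": {
  "commands": [
    [0,0,0,0,0,0,0],
    [0,0,0,0,0,0,0],
    [0,0,0,0,0,0,0],
    [0,0,0,0,0,0,0],
    [0,0,0,0,0,0,0]
  ]
}}

```text
clock: 29.05
tool_pos: [529.4, -79.9, 84.0]
eef_rot: [-1.955, 2.457, -0.002]
contact_force: [-1.4, 0.8, 5.6]
gripper_width: 8.9
```

```bash
python3 m.py
```

```text
t 29.15 w 9.1 pos [529.3 -79.9  84. ] ang 1.5699 F [-1.9  0.5  5.6] M [0.078 0.363 0.004] Mz [ 0.023 -0.047  0.035]
```

Gripped. Drawing out 50 mm along +y (the lamp house's −x).

>>> {"name": "apply_moves", "arguments": {
  "commands": [
    [0,0,10,0,0,0,0],
    [0,0,10,0,0,0,0],
    [0,0,10,0,0,0,0],
    [0,0,10,0,0,0,0],
    [0,0,10,0,0,0,0]
  ]
}}

```text
clock: 29.65
tool_pos: [480.8, -68.7, 83.9]
eef_rot: [-1.954, 2.456, -0.005]
contact_force: [2.7, -0.5, 5.8]
gripper_width: 8.8
```

>>> {"name": "apply_moves", "arguments": {
  "commands": [
    [0,0,2,0,0,0,0],
    [0,0,1,0,0,0,0],
    [0,0,0,0,0,0,0]
  ]
}}

```text
clock: 29.95
tool_pos: [477.7, -68.0, 83.9]
eef_rot: [-1.955, 2.457, -0.004]
contact_force: [1.5, -1.1, 5.7]
gripper_width: 9.0
```

```bash
python3 m.py
```

```text
t 30.05 w 8.9 pos [477.6 -68.   83.9] ang 1.57 F [ 1.8 -0.6  6.8] M [-0.096 -0.312 -0.017] Mz [-0.04  -0.025  0.013]
```

>>> {"name": "apply_moves", "arguments": {
  "commands": [
    [0,0,1,0,0,0,0],
    [0,0,1,0,0,0,0],
    [0,0,0,0,0,0,0]
  ]
}}

```text
clock: 30.35
tool_pos: [476.0, -67.6, 84.0]
eef_rot: [-1.955, 2.457, -0.004]
contact_force: [2.8, -0.5, 5.8]
gripper_width: 8.9
```

```bash
python3 m.py
```

```text
t 30.45 w 8.8 pos [476.  -67.6  83.9] ang 1.5699 F [ 2.4 -0.5  6.4] M [-0.173 -0.508  0.022] Mz [-0.017  0.036  0.048]
```

>>> {"name": "apply_moves", "arguments": {
  "commands": [
    [0,0,1,0,0,0,0],
    [0,0,1,0,0,0,0],
    [0,0,0,0,0,0,0]
  ]
}}

```text
clock: 30.75
tool_pos: [475.6, -67.5, 84.0]
eef_rot: [-1.953, 2.455, -0.008]
contact_force: [7.3, -1.8, 2.2]
gripper_width: 9.1
```

```bash
python3 m.py
```

```text
t 30.85 w 8.9 pos [475.6 -67.5  84. ] ang 1.5698 F [ 7.4 -1.8  1.9] M [-0.416 -1.652  0.035] Mz [0.049 0.052 0.004]
```

It's at the stop: the tab stopped following and the force rose to 7 N. I'll release and lift.

>>> {"name": "apply_moves", "arguments": {
  "commands": [
    [0.4,0,0,0,0,0,0],
    [0.4,0,0,0,0,0,0],
    [0.4,0,0,0,0,0,0],
    [0.4,0,0,0,0,0,0]
  ]
}}

```text
clock: 31.25
tool_pos: [472.5, -66.8, 82.3]
eef_rot: [1.956, -2.458, -0.001]
contact_force: [0.4, -0.4, -0.3]
gripper_width: 34.2
```

>>> {"name": "apply_moves", "arguments": {
  "commands": [
    [0.4,0,0,-30,0,0,0],
    [0.4,0,0,-40,0,0,0],
    [0.4,0,0,-40,0,0,0],
    [0.4,0,0,-20,0,0,0],
    [0.4,0,0,0,0,0,0]
  ]
}}

```text
clock: 31.75
tool_pos: [474.6, -67.2, 215.7]
eef_rot: [-1.954, 2.456, -0.006]
contact_force: [0.6, 0.5, -0.8]
gripper_width: 34.2
```

```bash
python3 - <<'E'
from h import *
s=monitor.get_state();print(np.round(s["tool_pos"],1),np.round(s["contact_force"],1),s["clock"])
c=capture("wrist"); P=wcloud(c,s["tool_pos"],rot(s["eef_rot"])); z=P[...,2]
for n,xy,lo,hi in(("knob",(622,-100),115,126),("tab",(475.5,-67.5),107,118)):
    m=(np.hypot(P[...,0]-xy[0],P[...,1]-xy[1])<35)&(z>lo)&(z<hi)&(c["z_map"]>0)
    if m.sum()>20: print(n,m.sum(),cv2.minAreaRect(P[m][:,:2].astype(np.float32)))
save("w4.png",c["image"])
E
```

```text
[474.6 -67.2 215.7] [ 0.6  0.5 -0.8] 31.75
knob 702 ((621.6045532226562, -101.482177734375), (46.07426452636719, 13.76802921295166), 65.80075073242188)
tab 391 ((476.5230712890625, -68.28578186035156), (29.384674072265625, 9.474007606506348), 77.2000503540039)
```

View pics/w4.png

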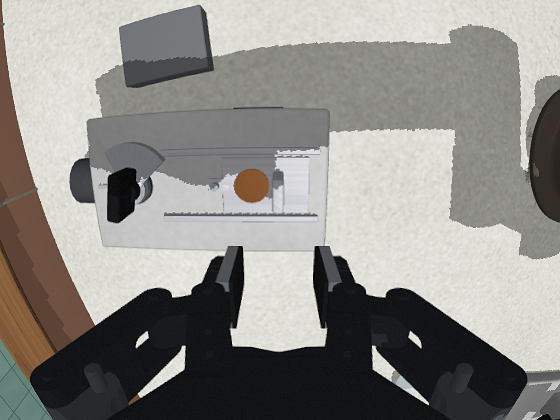

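The carrier is out (tab at (278,187)), the knob is crosswise and open, and the gripper is clear. Handing in.

```bash
python3 -c "
from plant import ticket; print(ticket.finish_job())"
```

```text
the job is handed in; nothing more can be done
None
```

The job is handed in: the knob is broken free and fully open, and the carrier is drawn out to its stop. The gripper has let go and is clear above.

- **Rocking:** The first hard places were at about +0.49 and −0.54 rad. I brought the knob up to each side twice, counter-clockwise first. The measured torque peaked at about 0.24 N m, under the 0.37 N m shear limit. On the third counter-clockwise turn it ran free to its stop.
- **Knob:** The stop was felt at about 1.40 rad, and I eased off before letting go. The images put the bar at 1.37–1.39 rad, with the keeper clear of the peg.
- **Carrier:** It met its stop, where the tab stopped following and the pull rose to about 7 N. The images show the tab moved 54.7 mm, against 55 mm of full travel.
- **Other things:** The wrist force while holding the tab and knob stayed around 10 N, and the whole run took about 32 s. The slide box showed no sign of having been touched. I did not take a final picture of the other things on the bench, but the arm never came near them.
- **Doubts:**
  - The moment readings had up to about ±0.05 N m of noise.
  - Torque rose more slowly than the 3.5 N m per rad spring on some later rocks, probably from give in the grip.
  - I did not check the bush's pointer by eye.

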